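# Discharge both faces of a copper-clad board with a clamped antistatic pistol

### The job

Take the static off both faces of the copper-clad board: squeeze the trigger of the clamped antistatic pistol fully home for a moment and let it spring back, turn the board holder half a turn so that the board's other face meets the nozzle, then squeeze the trigger fully home and let go again. Leave the blue connector block, the brass plug and the porcelain standoff where they are.

Things in the scene. Friction and masses are not known exactly. Their poses are not given: they have to be found in the camera images.
- pistol: Cream antistatic pistol on its side in a fixed steel stand. Origin on the desk, z up; nozzle points to +y, grip sticks out to -x (roughly towards the robot). Stand plate x -63..87, y -88..48 mm, 12 mm high. Barrel housing x 28..72, y -80..45, z 56..94 mm. No trigger guard; nothing higher than 95 mm.
- grip_mid (a point): Point inside the pistol's fixed grip, beside the trigger pad, at pistol (-30, -45, 75) mm. The grip is a level bar 112 mm long along x (x -78..34), 32 mm wide (y -61..-29), z 58..92 mm, with dark panels; its back face is 16 mm from this point towards -y.
- nozzle (a point): Tip of the black nozzle, at pistol (50, 70, 75) mm, pointing along pistol +y at the middle of the board.
- trigger_pad (a point): Middle of the front (+y) face of the steel trigger, where to press, 52 mm from its hinge; moves with it. At rest at pistol (-30, 2, 75) mm, 63 mm in y from the grip's back face; 46 mm when home. Trigger: blade 72 mm long, 10 thick, z 63..87 mm, level with the grip and in front of it, on a vertical hinge pin by the barrel at pistol (22, -3) mm.
- trigger (a joint): Trigger angle, rad: 0 = sprung out (released), 0.32 = home against its stop; it moves towards the grip. Its spring needs about 2 N at the pad to start and 9 N at the stop.
- board_center (a point): Centre of the upright board, on the holder's vertical axis, 64 mm above the desk. Axes turn with the board: x along its length, y through its thickness, tinned silver face to -y, bare yellowish laminate face to +y. Board 120 mm long, 62 high (z 33..95), 5 thick.
- carrier (a joint): Angle of the board holder, rad, counter-clockwise from above; free to turn either way, stops at +-3.9. 0 = silver face square to the nozzle; +3.14 or -3.14 = laminate face square to the nozzle. Starts within 0.25 of 0.
- connector: Blue plastic connector block 80 x 30 x 25 mm, loose; origin under its centre.
- plug: Brass banana plug lying down, 69 mm long, 16 mm square handle, loose; origin underneath near its middle.
- standoff: White porcelain ribbed standoff, 42 mm across, 70 mm tall, loose, upright; origin under its centre.
- variac: Variable transformer: grey drum 150 mm across and 120 mm high with a large black bakelite knob on top to 162 mm, fixed; origin under its centre.
- turner: Fixed round foot, 104 mm across, of the rotating board holder; origin under its centre, axis 100 to 140 mm in front of the nozzle. The turning disc on it is 90 mm across, top at z 30 mm, with four aluminium jaws at the board's foot (to z 52 mm, 25 mm either side of the axis). The stiff pivot stays where left; about 2 N at a board end turns it.

How it is judged:
By the outcome, as a careful person would: the job done as asked, in the order asked, and still so for the second after the job is handed in, with the robot touching nothing.
It also fails if it takes over 67 s, if anything falls off the work surface, if the arm or the gripper's body presses on something with over 40 N, if the wrist force passes 120 N, or if a joint passes its speed limit or range.

### The arm

A 7-joint arm with a two-finger parallel gripper is mounted at the origin on the work surface. World frame = base frame: x ahead of the robot, y to its left, z up, the work surface at z = 0. Lengths are in m, angles in rad, forces in N, time in s.
With the tool pointing down it reaches from about 0.425 to 0.825 m from the base axis. Payload 3.6 kg.
Tool frame: the origin (TCP) lies at the very end of the fingers, on their centre line; the grasp point (between the pads) lies 19 mm behind it (manip.tcp_to_grasp is the z of the grasp point in the tool frame, in m); z points along the fingers, y is the line along which they close (so a half turn about z gives the same grasp; the last joint's range is limited). The gripper opens to 85 mm and grips with 20 to 120 N. Pads are 22 mm wide; open, the fingers measure 114 mm over their backs; the gripper's body (76 mm by 85 mm) begins 54 mm behind the grasp point. The pads swing forward as they close: fully open they stand 13 mm farther back than shut.
Start: joints at [1.109, 0.615, -0.013, 1.423, 0.008, 1.103, -0.04], TCP at [0.274, -0.589, 0.231] pointing down, gripper open.
Joint ranges: [-3.12, 3.12], [-0.3, 2.06], [-1.34, 1.32], [0.26, 2.42], [-1.36, 4.5], [0.01, 1.98], [-2.84, 2.84]. Speed limits (rad/s): [2.79, 2.79, 3.14, 3.14, 3.14, 3.14, 3.14].

### API

Orientations are given as [roll, pitch, yaw] about the fixed x, y, z axes, in that order (R = Rz(yaw) Ry(pitch) Rx(roll)).
In Python, from rig import manip gives the robot as it stands.
- The arm moves only by the shell command python3 -m creep 'ROWS' [OPENING]. ROWS is JSON, a list of rows, each a list of 2 entries, a list of its own where there are three numbers: the shift along the tool's x, y, z in units of 30 mm (1.0 is 30 mm), then the turn, a rotation vector about the tool's x, y, z in units of 6 degrees (1.0 is 6 degrees). A call has 1 to 8 rows; each row shifts and turns the commanded pose from where the row before left it, along the tool's axes as they then stand; what a row does not reach is not made up. A row lasts 1/10 s, in which the tool goes at most 50 mm and 8.59 degrees, less where a joint would pass 70% of its speed; a pose out of reach is approached as far as the arm can. A call is refused whole if a number of a shift passes 1 or a number of a turn 1, either way. A call with a gripper value outside its range is refused whole. OPENING is the finger opening in mm, from 0 to 85.4, set as the call begins (- or left out, the last holds). The fingers move at their own pace and stop on an object; the grip force is fixed at half the most. Time passes only in rows, so rows that do not move let the fingers close. It gives the time, the measured TCP pose, the force, the opening and the grip force at its end, in the units of the state.
- manip.read_state(): the state, without advancing time (a new reading comes with each control period).
- manip.capture(name): name is "side" or "top" or "wrist"; returns the picture (400x640x3 uint8, red, green, blue); there is no depth.
- manip.get_calibration(name): a dict with "fx", "fy", "cx", "cy" (pixels), "R" (3x3) and "t" (3): a world point X has camera coordinates R X + t; the wrist camera has in their place "mount" (4x4, takes a point from camera to tool coordinates, whose origin is the TCP and whose axes are the flange's). Camera axes: x right, y down, z forward; pixel columns grow to the right and rows downward; lengths in m; the calibration is good to about 2 mm. A picture is of the moment at which its call begins: read the wrist's pose just before it. get_calibration takes no time and is no camera call.
- manip.hand_in(): hands the job in; it is judged then, once.
Trained networks look in the newest picture that a camera, given by its name, has taken for a name from the list of things; names that differ only in an ending like _2 or _b are one class to them, and where a whole thing is asked for, a point or a joint stands for the part that bears it (a point fixed in the world has none). Each returns a list of dicts, best first, with "p" (0 to 1); they miss things now and then, are a little off and sometimes report something else, mostly with a low value. They report only what shows in the picture. A call takes as long as a camera call.
- manip.look_for(camera, label): "rect" ([left, top, width, height] in pixels, round what is visible of it).
- manip.cut_out(camera, label): "mask" (400x640 bool, what is visible of it) and "rect" ([left, top, width, height] in pixels, round what is visible of it).
- manip.spot_point(camera, label): "point" ([row, column] in pixels: a listed point, or the origin of a listed thing).
The state is a dict: "clock": time; "q": joint angles; "qd": joint speeds; "tau": joint torques, N m; "tcp_pos": TCP position; "tool_rot": TCP orientation; "contact_force": force on the tool from outside, world axes, zero at the start; "moment": the same for the moment, N m; "gripper_width": opening from 0.0 (shut) to 1.0 (fully open); "gripper_force": force on a finger pad.
Only numpy, scipy, OpenCV 4.12 (cv2) and the standard library are available. Lean on these libraries where they do the work, as an engineer would, in place of code of your own. Each camera call takes 0.05 s, during which the arm holds its last target. There are 200 camera calls.

## Working session

There is one attempt and no reset: what is moved stays moved. The work goes in short steps, Python scripts to look and compute and a shell command to move; the robot and the scene stay as the last step left them, time stands still between calls to the robot, and variables do not carry over. Pictures are saved under pics/ and viewed, at most 12 in all, crops included, and the job is handed in when it is done.

```bash
mkdir -p pics; ls; cat > h.py <<'E'
import numpy as np, cv2
from rig import manip
from scipy.spatial.transform import Rotation as Ro
def pose():
    s=manip.read_state(); r=np.array(s["tool_rot"],float)
    R=Ro.from_euler('xyz',r).as_matrix() if r.shape==(3,) else r
    return np.array(s["tcp_pos"]),R,s
def ray(cam,rc,P=None):
    c=manip.get_calibration(cam); d=np.array([(rc[1]-c["cx"])/c["fx"],(rc[0]-c["cy"])/c["fy"],1.])
    if cam=="wrist":
        M=np.array(c["mount"]); p,R=P
        return p+R@M[:3,3], R@M[:3,:3]@d
    Rc=np.array(c["R"]);t=np.array(c["t"]); return -Rc.T@t, Rc.T@d
def atz(cam,rc,z,P=None):
    o,d=ray(cam,rc,P); return o+d*(z-o[2])/d[2]
def tri(rays):
    A=np.zeros((3,3));b=np.zeros(3)
    for o,d in rays:
        d=d/np.linalg.norm(d);Q=np.eye(3)-np.outer(d,d);A+=Q;b+=Q@o
    return np.linalg.solve(A,b)
def proj(cam,X,P=None):
    c=manip.get_calibration(cam)
    if cam=="wrist":
        M=np.array(c["mount"]);p,R=P; x=M[:3,:3].T@(R.T@(np.array(X)-p)-M[:3,3])
    else: x=np.array(c["R"])@X+c["t"]
    return c["fx"]*x[0]/x[2]+c["cx"], c["fy"]*x[1]/x[2]+c["cy"]
E
python3 - <<'E'
from h import *
p,R,s=pose(); print(p,R.round(3),s["tool_rot"],s["contact_force"],s["gripper_width"],s["clock"])
for c in("top","side"):
    im=manip.capture(c); cv2.imwrite(f"pics/{c}0.png",im[...,::-1])
    for l in("pistol","grip_mid","nozzle","trigger_pad","board_center","turner","connector","plug","standoff","variac"):
        r=manip.spot_point(c,l); print(c,l,[(np.round(x["point"]).tolist(),round(x["p"],2)) for x in r[:2]])
E
```

```text
pics
[ 0.27349383 -0.58879272  0.23010429] [[ 0.907  0.421 -0.001]
 [ 0.421 -0.907  0.002]
 [-0.    -0.003 -1.   ]] [-3.13894057e+00  1.44888112e-05  4.34892337e-01] [-0.54684101 -0.46194357  0.62614053] 1.0012809038771207 0.0
top pistol [([224.0, 420.0], 0.57)]
top grip_mid [([228.0, 450.0], 0.57)]
top nozzle [([206.0, 397.0], 0.71)]
top trigger_pad [([228.0, 430.0], 0.44), ([222.0, 420.0], 0.19)]
top board_center [([219.0, 338.0], 0.72)]
top turner [([224.0, 338.0], 0.69)]
top connector [([266.0, 401.0], 0.81)]
top plug [([209.0, 479.0], 0.55), ([221.0, 336.0], 0.2)]
top standoff [([171.0, 410.0], 0.51)]
top variac [([217.0, 197.0], 0.71), ([264.0, 402.0], 0.44)]
side pistol [([299.0, 308.0], 0.77), ([278.0, 263.0], 0.72)]
side grip_mid [([295.0, 298.0], 0.88)]
side nozzle [([247.0, 322.0], 0.92)]
side trigger_pad [([276.0, 292.0], 0.89)]
side board_center [([212.0, 307.0], 0.84)]
side turner []
side connector [([277.0, 259.0], 0.55)]
side plug [([363.0, 331.0], 0.82)]
side standoff [([289.0, 375.0], 0.84)]
side variac [([156.0, 313.0], 0.78), ([288.0, 377.0], 0.71)]
```

View pics/top0.png

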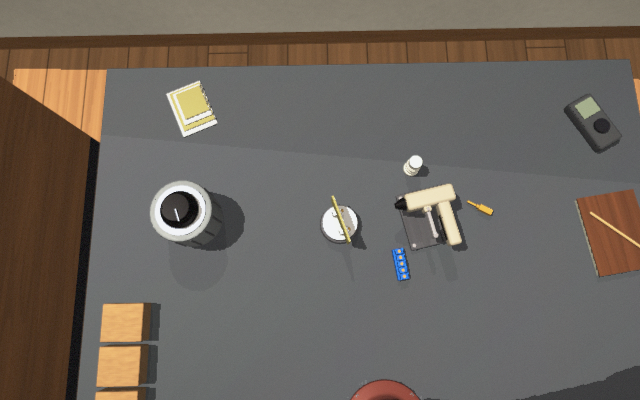

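View pics/side0.png

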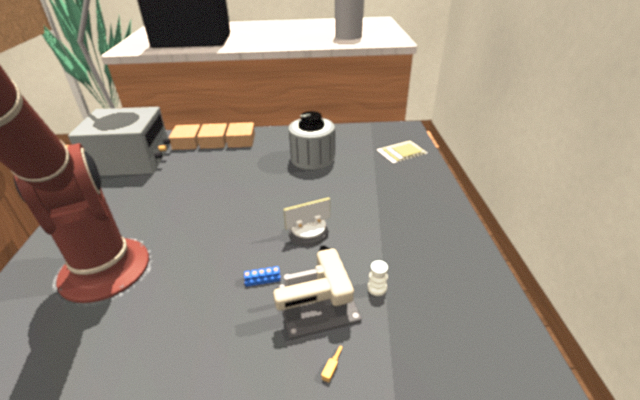

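```bash
python3 - <<'E'
from h import *
pts={"pistol":([224,420],[299,308],0),"grip":([228,450],[295,298],.075),"nozzle":([206,397],[247,322],.075),"pad":([228,430],[276,292],.075),"board":([219,338],[212,307],.064),"turner":([224,338],None,0),"conn":([266,401],[277,259],0),"plug":([209,479],[363,331],0),"stand":([171,410],[289,375],0),"variac":([217,197],[156,313],0)}
for k,(a,b,z) in pts.items():
    print(k,atz("top",a,z).round(3), *( [atz("side",b,z).round(3),tri([ray("top",a),ray("side",b)]).round(3)] if b else []))
E
```

```text
pistol [ 0.482 -0.116  0.   ] [ 0.481 -0.122  0.   ] [ 0.482 -0.117 -0.005]
grip [ 0.46  -0.171  0.075] [ 0.463 -0.172  0.075] [ 0.462 -0.172  0.074]
nozzle [ 0.517 -0.044  0.075] [ 0.517 -0.042  0.075] [ 0.517 -0.044  0.077]
pad [ 0.461 -0.122  0.075] [ 0.451 -0.123  0.075] [ 0.456 -0.123  0.076]
board [0.49  0.103 0.064] [0.486 0.099 0.064] [0.488 0.102 0.062]
turner [0.487 0.1   0.   ]
conn [ 0.374 -0.059  0.   ] [ 0.37  -0.052  0.   ] [ 0.372 -0.058  0.007]
plug [ 0.519 -0.275  0.   ] [ 0.52  -0.271  0.   ] [ 0.519 -0.274  0.004]
stand [ 0.627 -0.099  0.   ] [ 0.629 -0.104  0.   ] [ 0.629 -0.1   -0.005]
variac [0.513 0.473 0.   ] [0.512 0.491 0.   ] [0.511 0.469 0.012]
```

The pictures agree with the networks: the pistol is near pixel (430,215) in top, with its nozzle pointing at the board at (342,220). The connector (401,265), plug (480,208) and standoff (413,166) are all clear of the pistol's grip.

```bash
cat >> h.py <<'E'
def fit(model,world):
    A=np.array(model)[:,:2];B=np.array(world)[:,:2];a=A-A.mean(0);b=B-B.mean(0)
    th=np.arctan2((a[:,0]*b[:,1]-a[:,1]*b[:,0]).sum(),(a*b).sum()); c,s=np.cos(th),np.sin(th)
    R=np.array([[c,-s],[s,c]]); t=B.mean(0)-R@A.mean(0); return th,t,(A@R.T+t-B)
def togo(x,y,z,yawdeg):
    "turn first (about tool z), then shift in the turned tool axes; also the shift in present axes"
    p,R,_=pose(); T=Ro.from_euler('xyz',[np.pi,0,np.radians(yawdeg)]).as_matrix()
    rv=Ro.from_matrix(R.T@T).as_rotvec(); d=np.array([x,y,z])-p
    print("turn units",(np.degrees(rv)/6).round(2),"shift now-axes",(R.T@d/.03).round(2),"turned-axes",(T.T@d/.03).round(2))
E
python3 - <<'E'
from h import *
m=np.array([[0,0],[-30,-45],[50,70],[-30,2]])/1000
w=[[.482,-.117],[.462,-.172],[.517,-.044],[.456,-.123]]
th,t,r=fit(m,w); print(np.degrees(th),t,r.round(4))
togo(.46,-.147,.25,np.degrees(th))
print(np.array(manip.get_calibration("wrist")["mount"]).round(3), manip.get_calibration("wrist")["fx"])
E
```

```text
11.407920088925456 [ 0.48303571 -0.12012216] [[ 0.001  -0.0031]
 [ 0.0005  0.0018]
 [ 0.0012  0.0024]
 [-0.0028 -0.0011]]
turn units [-0.   -0.    2.25] shift now-axes [ 11.84 -10.76  -0.62] turned-axes [  9.   -13.23  -0.62]
[[-0.001 -0.945 -0.326  0.084]
 [ 1.    -0.001 -0.001 -0.002]
 [ 0.    -0.326  0.945 -0.143]
 [ 0.     0.     0.     1.   ]] 306.73244413544614
```

```bash
python3 -m creep '[[[0,0,0],[0,0,0.75]],[[0,0,0],[0,0,0.75]],[[0,0,0],[0,0,0.75]],[[0.64,-0.95,-0.1],[0,0,0]],[[0.64,-0.95,-0.1],[0,0,0]],[[0.64,-0.95,-0.1],[0,0,0]],[[0.64,-0.95,-0.1],[0,0,0]],[[0.64,-0.95,-0.1],[0,0,0]]]' 85; python3 -m creep '[[[0.64,-0.95,-0.1],[0,0,0]],[[0.64,-0.95,0],[0,0,0]],[[0.64,-0.95,0],[0,0,0]],[[0.64,-0.95,0],[0,0,0]],[[0.64,-0.95,0],[0,0,0]],[[0.64,-0.95,0],[0,0,0]],[[0.64,-0.95,0],[0,0,0]],[[0.64,-0.95,0],[0,0,0]]]'; python3 -m creep '[[[0.68,-0.88,0],[0,0,0]],[[0,0,0],[0,0,0]],[[0,0,0],[0,0,0]]]'
python3 - <<'E'
from h import *
p,R,s=pose(); im=manip.capture("wrist"); cv2.imwrite("pics/w1.png",im[...,::-1])
print(p,np.degrees(s["tool_rot"]),s["q"][6])
for l,z in(("pistol",0),("grip_mid",.075),("nozzle",.075),("trigger_pad",.075),("board_center",.064),("turner",0),("connector",0)):
    for x in manip.spot_point("wrist",l)[:2]: print(l,np.round(x["point"]).tolist(),round(x["p"],2),atz("wrist",x["point"],z,(p,R)).round(4))
E
```

```text
clock: 1.9
tcp_pos: [0.3402, -0.4295, 0.2466]
tool_rot: [3.141, -0.0, 0.199]
contact_force: [0.3, -0.5, 0.6]
gripper_width: 0.993
gripper_force: 0.0
clock: 2.7
tcp_pos: [0.4457, -0.1757, 0.2497]
tool_rot: [3.141, -0.001, 0.199]
contact_force: [0.1, 0.7, -0.8]
gripper_width: 0.995
gripper_force: 0.0
clock: 3.0
tcp_pos: [0.4601, -0.1466, 0.2495]
tool_rot: [3.141, -0.0, 0.201]
contact_force: [-1.4, -1.1, -0.4]
gripper_width: 1.001
gripper_force: 0.0
[ 0.46011438 -0.14655775  0.24945624] [ 1.79979606e+02 -2.68220364e-03  1.15299995e+01] -1.1258353143189397
pistol [138.0, 307.0] 0.94 [ 0.4848 -0.1182  0.    ]
grip_mid [178.0, 347.0] 0.65 [ 0.4626 -0.1693  0.075 ]
nozzle [100.0, 230.0] 0.86 [ 0.5169 -0.0382  0.075 ]
trigger_pad [178.0, 303.0] 0.56 [ 0.453  -0.1228  0.075 ]
board_center [104.0, 95.0] 0.89 [0.4853 0.0991 0.064 ]
board_center [2.0, 315.0] 0.48 [ 0.6179 -0.104   0.064 ]
turner [103.0, 132.0] 0.94 [0.4839 0.0997 0.    ]
```

View pics/w1.png

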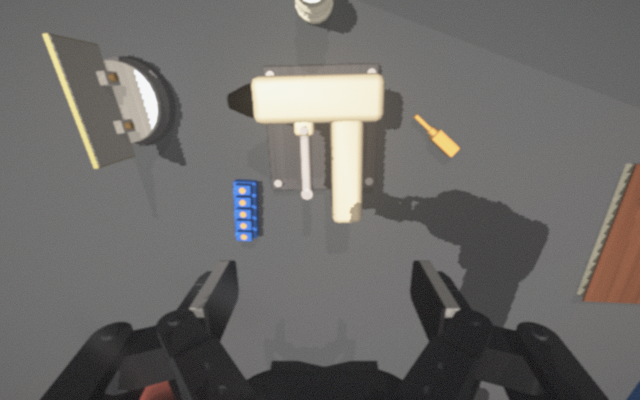

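The wrist view shows the pistol square to the tool: barrel at (253–382, 74–122), grip at (332–362, 122–222), trigger at (305,130–198). The board is at (75,100), turned slightly off square. Next I get metric values from edges.

```bash
python3 - <<'E'
from h import *
p,R,s=pose(); P=(p,R)
im=cv2.imread("pics/w1.png"); 
th,t,r=fit(np.array([[0,0],[-30,-45],[50,70],[-30,2]])/1e3,[[.4848,-.1182],[.4626,-.1693],[.5169,-.0382],[.453,-.1228]])
print(np.degrees(th),t,r.round(4))
for n,c,z in(("barrel",[(253,77),(382,74),(383,122),(253,122)],.09),("gripend",[(333,222),(360,222)],.09),("grip root",[(332,125),(362,125)],.09),("plate",[(270,65),(380,65)],.012)):
    for u,v in c: print(n,atz("wrist",(v,u),z,P).round(4))
w=atz("wrist",(37,45),.095,P);e=atz("wrist",(166,97),.095,P);print("board",w,e,(w+e)/2,np.linalg.norm(w-e),np.degrees(np.arctan2(*(w-e)[1::-1])))
# overlay
def draw(th,t,col):
    c,sn=np.cos(th),np.sin(th)
    for x0,x1,y0,y1,z in((28,72,-80,45,94),(-78,34,-61,-29,92),(-63,87,-88,48,12)):
        q=[(c*x-sn*y+t[0]*1e3,sn*x+c*y+t[1]*1e3,z) for x,y in((x0,y0),(x1,y0),(x1,y1),(x0,y1))]
        cv2.polylines(im,[np.array([proj("wrist",np.array(k)/1e3,P) for k in q]).round().astype(int)],True,col,1)
draw(np.radians(11.4),np.array([.4835,-.119]),(0,0,255)); cv2.imwrite("pics/w1o.png",cv2.resize(im[50:250,200:420],None,fx=2.7,fy=2.7))
E
```

```text
12.428930407976704 [ 0.4832192  -0.11817873] [[-0.0016  0.    ]
 [ 0.001   0.0007]
 [ 0.0001 -0.0009]
 [ 0.0005  0.0001]]
barrel [ 0.5422 -0.063   0.09  ]
barrel [ 0.5677 -0.1783  0.09  ]
barrel [ 0.5266 -0.1901  0.09  ]
barrel [ 0.5023 -0.0679  0.09  ]
gripend [ 0.4154 -0.1644  0.09  ]
gripend [ 0.421  -0.1927  0.09  ]
grip root [ 0.5143 -0.1427  0.09  ]
grip root [ 0.5199 -0.171   0.09  ]
plate [ 0.559  -0.0633  0.012 ]
plate [ 0.5835 -0.1862  0.012 ]
board [0.53911188 0.1166473  0.095     ] [0.43071859 0.07719256 0.095     ] [0.48491524 0.09691993 0.095     ] 0.11535069667654216 20.00130906078284
```

View pics/w1o.png

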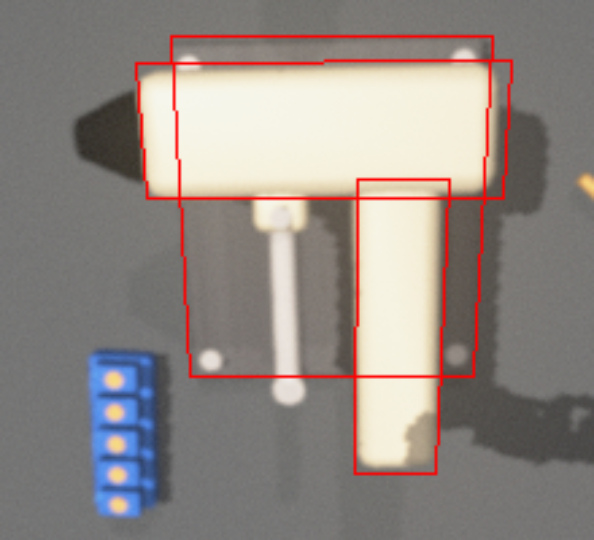

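```bash
python3 - <<'E'
from h import *
togo(.4616,-.1595,.052,12)
E
```

```text
turn units [ 0.    0.   -0.11] shift now-axes [-0.01  0.4   6.58] turned-axes [-0.02  0.4   6.58]
```

```bash
python3 -m creep '[[[0,0.4,0],[0,0,-0.1]],[[0,0,1],[0,0,0]],[[0,0,1],[0,0,0]],[[0,0,1],[0,0,0]],[[0,0,1],[0,0,0]],[[0,0,0.6],[0,0,0]],[[0,0,0],[0,0,0]],[[0,0,0],[0,0,0]]]' 85.4
python3 - <<'E'
from h import *
p,R,s=pose(); im=manip.capture("wrist"); cv2.imwrite("pics/w2.png",im[...,::-1]); print(p,s["contact_force"])
E
```

```text
clock: 4.2
tcp_pos: [0.4626, -0.1591, 0.1116]
tool_rot: [3.142, -0.0, 0.209]
contact_force: [-0.1, 0.2, -0.2]
gripper_width: 0.998
gripper_force: 0.0
[ 0.46258252 -0.15906547  0.11160351] [-0.09532092  0.19745699 -0.16507438]
```

View pics/w2.png

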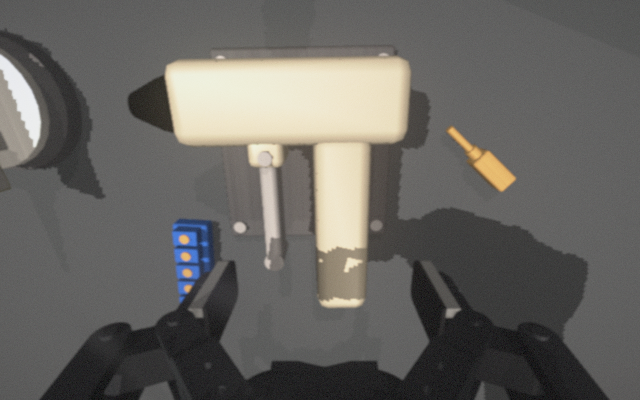

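The fingers (235 left, 415 right) straddle the trigger (272) and the grip (318–366). One quick metric check before the last descent.

```bash
python3 - <<'E'
from h import *
p,R,s=pose(); P=(p,R)
th=np.radians(12);c,sn=np.cos(th),np.sin(th);t=np.array([.4835,-.1185])
for n,u,v,z in(("grip L",316,230,.08),("grip R",369,230,.08),("trigL",262,220,.087),("trigR",281,220,.087),("grip tip",340,305,.08),("barL",168,100,.08),("barR",410,100,.08)):
    d=atz("wrist",(v,u),z,P)[:2]-t; print(n,(np.array([c*d[0]+sn*d[1],-sn*d[0]+c*d[1]])*1e3).round(1))
d=p[:2]-t;print("tcp",c*d[0]+sn*d[1],-sn*d[0]+c*d[1])
E
```

```text
grip L [-25.8 -28.6]
grip R [-25.9 -61.8]
trigL [-16.1   3.2]
trigR [-16.1  -8.1]
grip tip [-82.1 -44.5]
barL [51.6 51. ]
barR [ 51.5 -80.5]
tcp -0.028413497328087376 -0.035517403449300336
```

```bash
python3 -m creep '[[[-0.05,0,0.7],[0,0,0]],[[0,-0.03,0.7],[0,0,0]],[[0,0,0.6],[0,0,0]],[[0,0,0],[0,0,0]],[[0,0,0],[0,0,0]]]'; python3 -m creep '[[[0,0,0],[0,0,0]],[[0,0,0],[0,0,0]],[[0,0,0],[0,0,0]],[[0,0,0],[0,0,0]],[[0,0,0],[0,0,0]]]' 52
```

```text
clock: 4.75
tcp_pos: [0.4615, -0.1585, 0.0524]
tool_rot: [3.141, -0.002, 0.21]
contact_force: [-0.4, -0.2, 0.5]
gripper_width: 0.999
gripper_force: 0.0
clock: 5.25
tcp_pos: [0.4618, -0.16, 0.0534]
tool_rot: [3.138, -0.003, 0.209]
contact_force: [-1.9, -1.7, 9.1]
gripper_width: 0.611
gripper_force: 9.5
```

```bash
python3 -m creep '[[[0,0,0],[0,0,0]],[[0,0,0],[0,0,0]],[[0,0,0],[0,0,0]],[[0,0,0],[0,0,0]],[[0,0,0],[0,0,0]]]' 43
```

```text
clock: 5.75
tcp_pos: [0.4625, -0.1622, 0.0541]
tool_rot: [3.135, -0.004, 0.209]
contact_force: [-2.1, -5.9, 12.9]
gripper_width: 0.553
gripper_force: 57.5
```

```bash
python3 - <<'E'
from h import *
im=manip.capture("wrist"); cv2.imwrite("pics/w3.png",im[...,::-1])
E
```

```text
(no output)
```

View pics/w3.png

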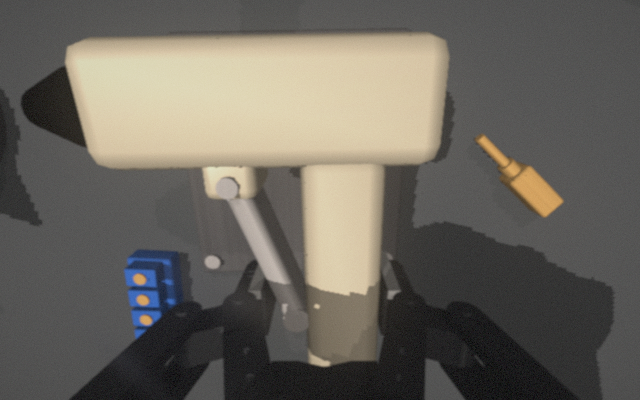

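The trigger lies against the grip end (trigger tip at 297,318), and the fingers stalled at 47 mm with 57 N, so it is home. Now release and go up.

```bash
python3 -m creep '[[[0,0,0],[0,0,0]],[[0,0,0],[0,0,0]],[[0,0,0],[0,0,0]],[[0,0,0],[0,0,0]],[[0,0,0],[0,0,0]],[[0,0,0],[0,0,0]],[[0,0,0],[0,0,0]]]' 85.4;  python3 -m creep '[[[0,0,-0.6],[0,0,0]],[[0,0,-1],[0,0,0]],[[0,0,-1],[0,0,0]],[[0,0,-1],[0,0,0]],[[0,0,-1],[0,0,0]],[[0,0,-1],[0,0,0]],[[0,0,-0.8],[0,0,0]],[[0,0,0],[0,0,0]]]'
python3 - <<'E'
from h import *
p,R,s=pose(); P=(p,R); im=manip.capture("wrist"); cv2.imwrite("pics/w4.png",im[...,::-1])
for l in("trigger_pad",):
    for x in manip.spot_point("wrist",l)[:1]:
        d=atz("wrist",x["point"],.075,P)[:2]-np.array([.4835,-.1185]); print(l,Ro.from_euler('z',-12,degrees=True).as_matrix()[:2,:2]@d)
togo(.460,.098,.24,12)
E
```

```text
clock: 6.5
tcp_pos: [0.4607, -0.1583, 0.0513]
tool_rot: [3.141, -0.0, 0.209]
contact_force: [-0.4, -0.0, 0.1]
gripper_width: 0.999
gripper_force: 0.0
clock: 7.3
tcp_pos: [0.4626, -0.1588, 0.2466]
tool_rot: [3.138, -0.007, 0.21]
contact_force: [0.2, 0.1, -0.6]
gripper_width: 0.998
gripper_force: 0.0
trigger_pad [-2.86531369e-02  3.80526200e-05]
turn units [ 0. -0.  0.] shift now-axes [ 1.76 -8.35  0.11] turned-axes [ 1.76 -8.36  0.11]
```

```bash
python3 -m creep '[[[0.2,-0.95,0],[0,0,0]],[[0.2,-0.95,0],[0,0,0]],[[0.2,-0.95,0],[0,0,0]],[[0.2,-0.95,0],[0,0,0]],[[0.2,-0.95,0],[0,0,0]],[[0.2,-0.95,0],[0,0,0]],[[0.2,-0.95,0],[0,0,0]],[[0.2,-0.95,0],[0,0,0]]]'; python3 -m creep '[[[0.1,-0.75,0],[0,0,0]],[[0,0,0],[0,0,0]],[[0,0,0],[0,0,0]]]'
python3 - <<'E'
from h import *
p,R,s=pose(); P=(p,R); im=manip.capture("wrist"); cv2.imwrite("pics/w5.png",im[...,::-1])
print(p,s["q"][6])
for l,z in(("board_center",.064),("turner",0.0)):
    for x in manip.spot_point("wrist",l)[:1]: print(l,x["point"],atz("wrist",x["point"],z,P))
E
```

```text
clock: 8.2
tcp_pos: [0.4589, 0.0757, 0.2417]
tool_rot: [-3.141, 0.004, 0.21]
contact_force: [0.1, 0.1, -0.1]
gripper_width: 0.997
gripper_force: 0.0
clock: 8.5
tcp_pos: [0.4575, 0.0969, 0.242]
tool_rot: [3.141, 0.003, 0.211]
contact_force: [0.6, -0.4, -0.8]
gripper_width: 1.002
gripper_force: 0.0
[0.45754686 0.09692201 0.24204724] -1.6742307281777966
board_center [150.0, 332.0] [0.48505552 0.09604261 0.064     ]
turner [142.4, 329.7] [0.48299278 0.09687626 0.        ]
```

View pics/w5.png

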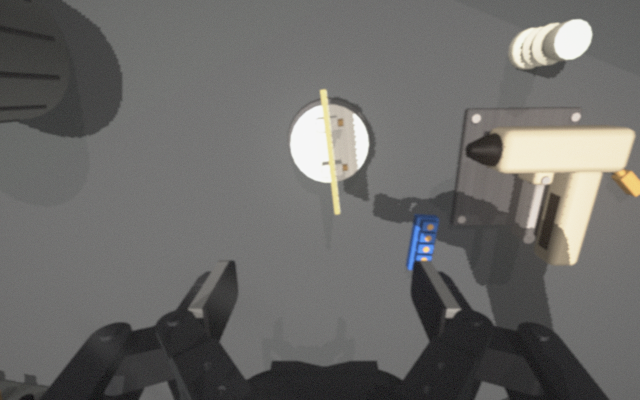

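The board's top edge runs from (324,92) to (337,213) over the disc centred near (329,143), and nothing else is within reach of the rotation. The trigger at (537,200) is back out.

```bash
python3 - <<'E'
from h import *
p,R,s=pose(); P=(p,R)
a=atz("wrist",(92,324),.095,P);b=atz("wrist",(213,337),.095,P);m=(a+b)/2;yaw=np.degrees(np.arctan2(*(a-b)[1::-1]))
d=atz("wrist",(143,329.5),.03,P)
print(a,b,m,np.linalg.norm(a-b),"yaw",yaw,"disc",d)
togo(m[0],m[1],.062,yaw); togo(d[0],d[1],.062,yaw)
# pistol yaw again
mm=[atz("wrist",q,.09,P) for q in((130,500),(130,632))];print([x.round(4) for x in mm],np.degrees(np.arctan2(*(mm[0]-mm[1])[1::-1]))-90)
for l in("nozzle","grip_mid","trigger_pad","pistol"):
    for x in manip.spot_point("wrist",l)[:1]: print(l,round(x["p"],2),atz("wrist",x["point"],0 if l=="pistol" else .075,P).round(4))
E
```

```text
[0.54041148 0.1146894  0.095     ] [0.42928247 0.07798322 0.095     ] [0.48484697 0.09633631 0.095     ] 0.11703419240232513 yaw 18.27851712941068 disc [0.48758392 0.09714545 0.03      ]
turn units [ 0.01  0.01 -1.07] shift now-axes [0.88 0.16 6.02] turned-axes [0.85 0.26 6.03]
turn units [ 0.01  0.01 -1.07] shift now-axes [0.98 0.15 6.02] turned-axes [0.94 0.26 6.03]
[array([ 0.5412, -0.0552,  0.09  ]), array([ 0.5667, -0.1775,  0.09  ])] 11.778249536802136
nozzle 0.76 [ 0.5187 -0.0392  0.075 ]
grip_mid 0.68 [ 0.4629 -0.1708  0.075 ]
trigger_pad 0.76 [ 0.4534 -0.1243  0.075 ]
pistol 0.96 [ 0.4821 -0.1202  0.    ]
```

```bash
python3 -m creep '[[[0,0,0],[0,0,-0.53]],[[0,0,0],[0,0,-0.54]],[[0.45,0.13,0],[0,0,0]],[[0.45,0.13,0],[0,0,0]],[[0,0,1],[0,0,0]],[[0,0,1],[0,0,0]],[[0,0,0],[0,0,0]],[[0,0,0],[0,0,0]]]'
python3 - <<'E'
from h import *
p,R,s=pose(); togo(.4856,.0966,.062,18.3)
im=manip.capture("wrist"); cv2.imwrite("pics/w6.png",im[...,::-1])
E
```

```text
clock: 9.65
tcp_pos: [0.4866, 0.0984, 0.1836]
tool_rot: [-3.142, 0.0, 0.321]
contact_force: [-0.3, 0.1, 0.4]
gripper_width: 0.996
gripper_force: 0.0
turn units [-0.    0.    0.02] shift now-axes [-0.05  0.05  4.05] turned-axes [-0.05  0.05  4.05]
```

View pics/w6.png

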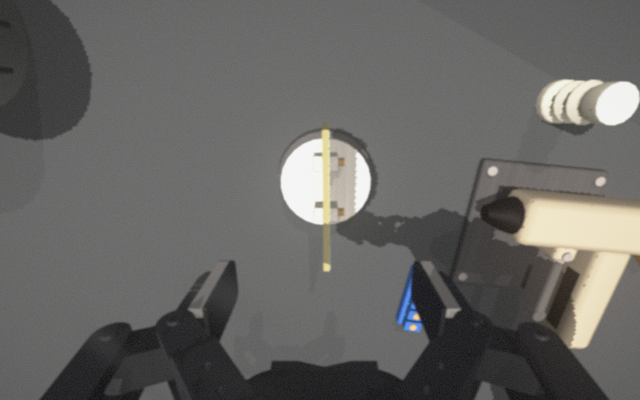

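The board's edge is vertical in the image at column 326, centred between the fingers (235, 415). Descend and grip.

```bash
python3 -m creep '[[[-0.05,0.05,0.9],[0,0,0]],[[0,0,0.9],[0,0,0]],[[0,0,0.9],[0,0,0]],[[0,0,0.9],[0,0,0]],[[0,0,0.4],[0,0,0]],[[0,0,0],[0,0,0]],[[0,0,0],[0,0,0]]]'; python3 -m creep '[[[0,0,0],[0,0,0]],[[0,0,0],[0,0,0]],[[0,0,0],[0,0,0]],[[0,0,0],[0,0,0]],[[0,0,0],[0,0,0]],[[0,0,0],[0,0,0]],[[0,0,0],[0,0,0]],[[0,0,0],[0,0,0]]]' 2;
```

```text
clock: 10.4
tcp_pos: [0.4867, 0.097, 0.0646]
tool_rot: [3.141, -0.003, 0.322]
contact_force: [-0.3, -0.3, 0.4]
gripper_width: 1.0
gripper_force: 0.0
clock: 11.2
tcp_pos: [0.4855, 0.0967, 0.0636]
tool_rot: [-3.142, -0.0, 0.322]
contact_force: [-0.5, -0.3, 2.7]
gripper_width: 0.048
gripper_force: 58.8
```

```bash
python3 -m creep '[[[0,0,0],[0,0,-0.3]],[[0,0,0],[0,0,-0.7]],[[0,0,0],[0,0,-1]],[[0,0,0],[0,0,-1]],[[0,0,0],[0,0,-1]],[[0,0,0],[0,0,-1]],[[0,0,0],[0,0,-1]],[[0,0,0],[0,0,-1]]]'
```

```text
clock: 12.0
tcp_pos: [0.4858, 0.0963, 0.0636]
tool_rot: [3.141, -0.0, 1.06]
contact_force: [-1.0, 0.2, 4.0]
gripper_width: 0.046
gripper_force: 59.0
```

```bash
python3 -m creep '[[[0,0,0],[0,0,-1]],[[0,0,0],[0,0,-1]],[[0,0,0],[0,0,-1]],[[0,0,0],[0,0,-1]],[[0,0,0],[0,0,-1]],[[0,0,0],[0,0,-1]],[[0,0,0],[0,0,-1]],[[0,0,0],[0,0,-1]]]'; python3 -m creep '[[[0,0,0],[0,0,-1]],[[0,0,0],[0,0,-1]],[[0,0,0],[0,0,-1]],[[0,0,0],[0,0,-1]],[[0,0,0],[0,0,-1]],[[0,0,0],[0,0,-1]],[[0,0,0],[0,0,-1]],[[0,0,0],[0,0,-1]]]';  python3 -m creep '[[[0,0,0],[0,0,-1]],[[0,0,0],[0,0,-1]],[[0,0,0],[0,0,-1]],[[0,0,0],[0,0,-1]],[[0,0,0],[0,0,-1]],[[0,0,0],[0,0,-1]],[[0,0,0],[0,0,0]],[[0,0,0],[0,0,0]]]'
```

```text
clock: 12.8
tcp_pos: [0.4864, 0.0963, 0.0636]
tool_rot: [3.14, 0.001, 1.897]
contact_force: [0.6, -0.1, 1.7]
gripper_width: 0.054
gripper_force: 58.9
clock: 13.6
tcp_pos: [0.4867, 0.0967, 0.0636]
tool_rot: [3.14, 0.002, 2.735]
contact_force: [1.1, 0.2, 1.5]
gripper_width: 0.048
gripper_force: 58.8
clock: 14.4
tcp_pos: [0.4868, 0.0971, 0.0636]
tool_rot: [3.141, 0.003, -2.926]
contact_force: [4.0, 0.4, 2.1]
gripper_width: 0.052
gripper_force: 58.7
```

```bash
python3 -m creep '[[[0,0,0],[0,0,0]],[[0,0,0],[0,0,0]],[[0,0,0],[0,0,0]],[[0,0,0],[0,0,0]],[[0,0,0],[0,0,0]],[[0,0,0],[0,0,0]]]' 85.4;  python3 -m creep '[[[0,0,-0.6],[0,0,0]],[[0,0,-1],[0,0,0]],[[0,0,-1],[0,0,0]],[[0,0,-1],[0,0,0]],[[0,0,-1],[0,0,0]],[[0,0,-1],[0,0,0]],[[0,0,-0.5],[0,0,0]],[[0,0,0],[0,0,0]]]'
python3 - <<'E'
from h import *
p,R,s=pose(); P=(p,R); print(p,s["q"])
im=manip.capture("wrist"); cv2.imwrite("pics/w7.png",im[...,::-1])
togo(.4616,-.159,.242,192)
E
```

```text
clock: 15.0
tcp_pos: [0.4854, 0.0966, 0.0633]
tool_rot: [-3.142, -0.0, -2.925]
contact_force: [0.3, -0.7, -0.1]
gripper_width: 0.998
gripper_force: 0.0
clock: 15.8
tcp_pos: [0.4863, 0.0973, 0.2479]
tool_rot: [3.142, 0.004, -2.925]
contact_force: [-0.4, -0.2, -0.8]
gripper_width: 0.996
gripper_force: 0.0
[0.48632    0.09729617 0.24791867] [ 0.49726368  0.59163903 -1.17149646  1.81730862  0.60199043  1.14217302
  0.90828246]
turn units [-0.01  0.01  0.07] shift now-axes [ 2.61 -8.15  0.15] turned-axes [ 2.55 -8.16  0.14]
```

View pics/w7.png

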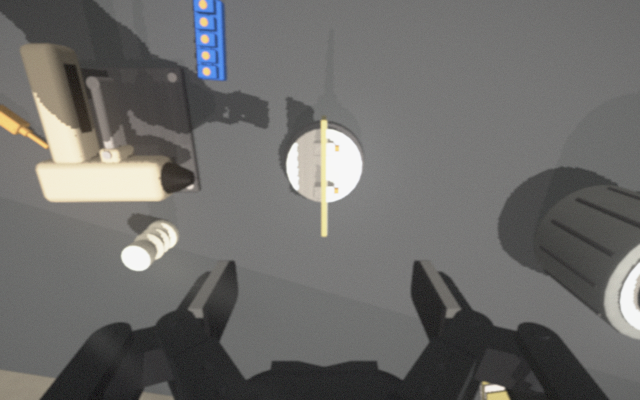

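The board now stands square to the nozzle axis (column 324, vertical) with the pistol's barrel level at (40–165, 180). Connector, standoff and plug are undisturbed. Back to the pistol.

```bash
python3 -m creep '[[[0.3,-0.9,0],[0,0,0]],[[0.3,-0.9,0],[0,0,0]],[[0.3,-0.9,0],[0,0,0]],[[0.3,-0.9,0],[0,0,0]],[[0.3,-0.9,0],[0,0,0]],[[0.3,-0.9,0],[0,0,0]],[[0.3,-0.9,0],[0,0,0]],[[0.3,-0.9,0],[0,0,0]]]'; python3 -m creep '[[[0.2,-0.95,0],[0,0,0.07]],[[0,0,0],[0,0,0]],[[0,0,0],[0,0,0]]]'
python3 - <<'E'
from h import *
p,R,s=pose(); P=(p,R); print(np.round(s["q"],2))
togo(.4613,-.1585,.052,192)
im=manip.capture("top"); x=manip.spot_point("top","board_center");print(x[0]["point"])
cv2.imwrite("pics/top1.png",cv2.resize(im[130:300,280:520,::-1],None,fx=3,fy=3))
E
```

```text
clock: 16.65
tcp_pos: [0.4603, -0.1313, 0.2443]
tool_rot: [3.14, -0.003, -2.924]
contact_force: [0.4, 0.1, 0.4]
gripper_width: 0.998
gripper_force: 0.0
clock: 16.95
tcp_pos: [0.461, -0.1592, 0.2446]
tool_rot: [3.139, -0.003, -2.933]
contact_force: [0.8, 0.4, 0.2]
gripper_width: 0.998
gripper_force: 0.0
[ 1.06  0.62 -1.24  1.84  0.64  1.16  1.38]
turn units [ 0.02 -0.02 -0.01] shift now-axes [-0.03  0.01  6.42] turned-axes [-0.02  0.02  6.42]
[232.3, 427.5]
```

```bash
python3 -m creep '[[[0,0,0.7],[0,0,0]],[[0,0,0.9],[0,0,0]],[[0,0,0.9],[0,0,0]],[[0,0,0.9],[0,0,0]],[[0,0,0.8],[0,0,0]],[[0,0,0],[0,0,0]],[[0,0,0],[0,0,0]]]'
python3 - <<'E'
from h import *
p,R,s=pose(); P=(p,R); print(np.round(s["q"],3))
togo(.4613,-.1585,.052,192)
im=manip.capture("wrist");cv2.imwrite("pics/w8.png",im[...,::-1])
E
```

```text
clock: 17.75
tcp_pos: [0.4623, -0.1576, 0.1208]
tool_rot: [3.141, 0.0, -2.929]
contact_force: [0.4, 0.1, 0.3]
gripper_width: 1.0
gripper_force: 0.0
[ 0.943  0.759 -1.069  1.99   0.852  0.93   1.203]
turn units [0.01 0.   0.03] shift now-axes [ 0.04 -0.03  2.29] turned-axes [ 0.04 -0.02  2.29]
```

View pics/w8.png

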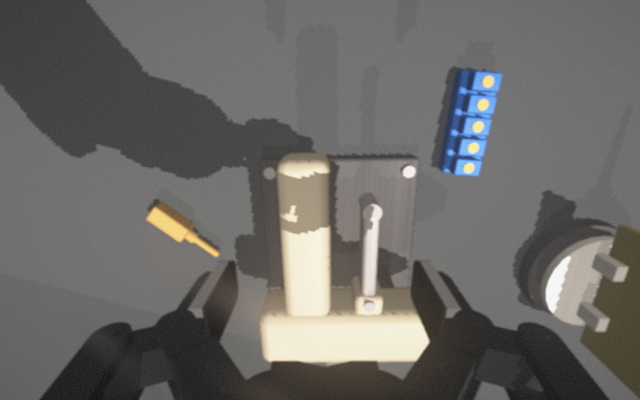

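Fingers (225 and 425) straddle the grip (305) and the trigger (371), and the board's olive laminate face (615,310) looks at the nozzle. Descend and squeeze as before.

```bash
python3 -m creep '[[[0.04,-0.03,0.8],[0,0,0]],[[0,0,0.8],[0,0,0]],[[0,0,0.69],[0,0,0]],[[0,0,0],[0,0,0]],[[0,0,0],[0,0,0]]]'; python3 -m creep '[[[0,0,0],[0,0,0]],[[0,0,0],[0,0,0]],[[0,0,0],[0,0,0]],[[0,0,0],[0,0,0]],[[0,0,0],[0,0,0]]]' 52; python3 -m creep '[[[0,0,0],[0,0,0]],[[0,0,0],[0,0,0]],[[0,0,0],[0,0,0]],[[0,0,0],[0,0,0]],[[0,0,0],[0,0,0]]]' 43
```

```text
clock: 18.3
tcp_pos: [0.4621, -0.1597, 0.053]
tool_rot: [-3.141, 0.002, -2.932]
contact_force: [0.2, -0.6, 0.3]
gripper_width: 1.004
gripper_force: 0.0
clock: 18.8
tcp_pos: [0.4624, -0.1598, 0.0539]
tool_rot: [-3.139, 0.003, -2.931]
contact_force: [-2.1, 0.0, 8.3]
gripper_width: 0.61
gripper_force: 8.8
clock: 19.3
tcp_pos: [0.463, -0.162, 0.0545]
tool_rot: [-3.135, 0.003, -2.931]
contact_force: [-2.6, -4.7, 14.7]
gripper_width: 0.557
gripper_force: 56.9
```

```bash
python3 -m creep '[[[0,0,0],[0,0,0]],[[0,0,0],[0,0,0]],[[0,0,0],[0,0,0]],[[0,0,0],[0,0,0]],[[0,0,0],[0,0,0]],[[0,0,0],[0,0,0]],[[0,0,0],[0,0,0]]]' 85.4;  python3 -m creep '[[[0,0,-0.6],[0,0,0]],[[0,0,-1],[0,0,0]],[[0,0,-1],[0,0,0]],[[0,0,-1],[0,0,0]],[[0,0,-1],[0,0,0]],[[0,0,-1],[0,0,0]],[[0,0,-0.6],[0,0,0]],[[0,0,0],[0,0,0]]]'
python3 - <<'E'
from h import *
p,R,s=pose(); im=manip.capture("wrist");cv2.imwrite("pics/w9.png",im[...,::-1])
E
```

```text
clock: 20.0
tcp_pos: [0.4611, -0.1602, 0.0516]
tool_rot: [-3.141, -0.0, -2.932]
contact_force: [-0.7, -0.4, -0.6]
gripper_width: 0.999
gripper_force: 0.0
clock: 20.8
tcp_pos: [0.4625, -0.1597, 0.24]
tool_rot: [-3.139, 0.005, -2.932]
contact_force: [0.9, 0.2, -0.0]
gripper_width: 1.002
gripper_force: 0.0
```

View pics/w9.png

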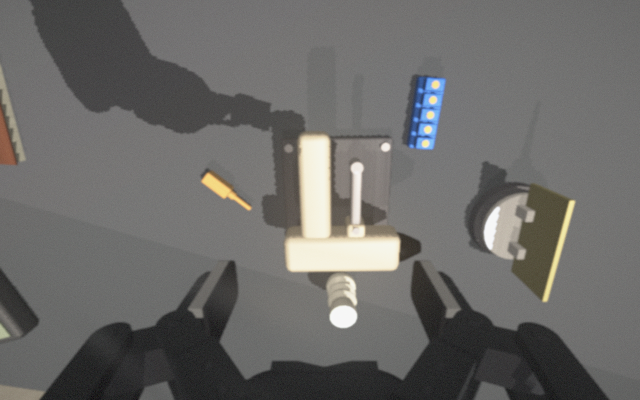

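The trigger is back out (357,165–230) and the laminate face (540,240) looks at the nozzle. Plug, connector and standoff stand where they were, and the arm is clear.

```bash
python3 -c "
from rig import manip; print(manip.hand_in())"
```

```text
the job is handed in; nothing more can be done
None
```

I squeezed the trigger home and released it for each face, turned the board holder half a turn in between so the laminate face now meets the nozzle, left the connector, plug and standoff in place, and handed the job in at about 21 s of the 67 s allowed; no verdict was returned.

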